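# Roll a sample tin up to the reader and start it

## Task

Two round seed-sample tins lie at the foot of the sloped gutter: with the fingertips, gently push the longer one up its lane, without gripping or lifting it, until it drops into the cradle against the stop at the top and stays there instead of rolling back. Then press the start button on top of the reader fully in and let it go. Leave the shorter tin and everything else on the table where it is.

Things in the scene. Friction and masses are not known exactly. Their poses are not given: they have to be found in the camera images.
- long_tin_center (a point): centre of the longer sample tin: a closed pale metal cylinder with a thin dark line round its lid, 56 mm in diameter, 60 mm long, 0.11 to 0.22 kg, lying on its side across its lane (its axis is level and square to the lane), free to roll; metal on metal is slippery (0.18 to 0.26). It starts at the foot of either lane. Its axes turn as it rolls: use the position only
- short_tin_center (a point): centre of the shorter tin, the same but 34 mm long, at the foot of the other lane; stays there
- gutter: the fixed two-lane gutter with the reader at its upper end, about 400 mm long, 156 mm wide. Origin on the table under its middle, z up, x level, pointing up the gutter to the reader, y across. The reader is a white box at its head, x from 112 to 202 mm, y +-78 mm, 115 mm high over the table
- slope (a point): frame of the gutter's sloping floor, tilted 9 degrees: x up the slope along the lanes, y across, z square to the floor; origin on the floor at the foot, between the lanes. Lane centre lines at y = -36 and +36 mm, 66 mm wide between walls 16 mm high. A ridge 12 mm high across the foot (x -10 to 0) holds the waiting tins, centres at x = 23, z = 28 mm; fingers fit behind a tin above the ridge
- cradle_a (a point): where a tin's centre lies when home in the cradle of the lane at y = -36 mm (slope frame x = 267, z = 23 mm). The floor drops 5 mm at slope x = 250 mm; the cradle is the hollow from there to the upright end stop at x = 296 mm, 35 mm high over the floor. A tin in it has 2 mm of play; one let go before the drop rolls back to the foot
- cradle_b (a point): the same for the lane at y = +36 mm
- start_top (a point): middle of the top face of the start button: a steel push button, 26 mm across, in a 42 mm wide grey collar, on top of the reader box; its face stands 18 mm above the box, 6 mm above the collar. It is pressed straight down
- start (a joint): start button travel in m: 0 out, 0.006 fully in; springs back; 1.5 N to begin moving, 5 N fully in
- dish_a: clear round seed dish with brown seeds in it, 90 mm across, 16 mm high, on the table beside the gutter; origin under its centre
- dish_b: clear round seed dish with seeds, 90 mm across, 16 mm high, on the table on the gutter's other side; origin under its centre
- dish_c: empty clear round dish, 90 mm across, 16 mm high, on the table; origin under its centre
- spare_tin: closed tin standing upright on the table beside the gutter, 56 mm across, 60 mm high; origin under its centre. Not part of the job
- calculator: black desk calculator lying on the table, 85 x 150 x 16 mm; origin under its centre
- phone: black phone lying on the table, 72 x 150 x 9 mm; origin under its centre
- spatula: hand spatula lying on the table, 170 mm long; origin under its middle
Mind the look-alikes: they are no part of the job. Leave any blue or orange look-alike of the part that bears long_tin_center alone.

How it is judged:
On the way, in this order (a step that is already met when the one before it is completed fails the run):
1. the longer tin lies in its cradle at the top (x of long_tin_center in the frame of slope between 0.258 and 0.275 m and z of long_tin_center in the frame of slope between 0.018 and 0.0265 m), for 0.2 s.
2. the start button is pressed in (value of joint start above 0.0045 m), for 0.02 s.
At the end, for the whole second after the job is handed in: The longer tin rests in the cradle (centre 258 to 275 mm up the slope, sunk to 18 to 26.5 mm over the floor, slower than 20 mm/s), the button has been pressed at least 4.5 mm and is out again (under 1.5 mm), the shorter tin lies within 20 mm of its start (all of step 1 and linear speed of long_tin below 0.02 m/s and value of joint start below 0.0015 m and distance of short_tin_center from where it was at the start of the episode below 0.02 m); the robot touches nothing.
It fails at once if the longer tin was lifted more than 12 mm off the floor of the gutter or taken out of it (z of long_tin_center in the frame of slope above 0.04 m or z of long_tin_center in the frame of slope below 0.012 m or x of long_tin_center in the frame of slope below 0.005 m).
It fails at once if the tin was squeezed or rammed (over 25 N from the fingers) (contact force between the fingers and long_tin above 25 N).
It fails at once if the button was pressed before the tin was in the cradle (value of joint start above 0.003 m and not (x of long_tin_center in the frame of slope between 0.258 and 0.275 m and z of long_tin_center in the frame of slope between 0.018 and 0.0265 m)).
It fails at once if the shorter tin was moved (distance of short_tin_center from where it was at the start of the episode above 0.02 m).
It fails at once if something else on the table was moved (distance of any of dish_a, dish_b, dish_c, spare_tin, calculator, phone, spatula from where it was at the start of the episode above 0.03 m).
It also fails if it takes over 48 s, if anything falls off the work surface, if the arm or the gripper's body presses on something with over 40 N, if the wrist force passes 120 N, or if a joint passes its speed limit or range.

## Robot

A 6-joint arm with a two-finger parallel gripper is mounted at the origin on the work surface. World frame = base frame: x ahead of the robot, y to its left, z up, the work surface at z = 0. Lengths are in m, angles in rad, forces in N, time in s.
With the tool pointing down it reaches from about 0.275 to 0.825 m from the base axis. Payload 5.2 kg.
Tool frame: the origin (TCP) lies at the very end of the fingers, on their centre line; the grasp point (between the pads) lies 19 mm behind it; z points along the fingers, y is the line along which they close (so a half turn about z gives the same grasp; the last joint's range is limited). The gripper opens to 93 mm and grips with 3 to 60 N. Pads are 15 mm wide; open, the fingers measure 128 mm over their backs; the gripper's body (75 mm by 188 mm) begins 65 mm behind the grasp point.
Start: joints at [1.123, 0.259, 1.535, -0, 1.348, -0.203], TCP at [0.133, 0.534, 0.182] pointing down, gripper open.
Joint ranges: [-3.14, 3.14], [-0.91, 2.08], [0.19, 2.58], [-1.22, 4.36], [0.22, 2.71], [-3.12, 3.12]. Speed limits (rad/s): [2.57, 2.57, 3.14, 3.14, 3.14, 3.14].

## Interface

Orientations are given as a rotation vector (axis times angle).
In Python, from workcell import observe, capture, get_calibration, finish_job gives the robot as it stands.
- The arm moves only by the shell command python3 -m handwheel 'ROWS' [OPENING] [FORCE]. ROWS is JSON, a list of rows, each a list of 2 entries, a list of its own where there are three numbers: the shift along the tool's x, y, z in mm, then the turn, a rotation vector about the tool's x, y, z in degrees. In form: [[[x, y, z], [rx, ry, rz]], ...]. A call has 1 to 20 rows; each row is the pose to reach, as a shift and turn from the pose commanded when the call began, along the tool's axes at that moment; what a row does not reach only later rows make up. A row lasts 1/10 s, in which the tool goes at most 50 mm and 8.59 degrees, less where a joint would pass 70% of its speed; a pose out of reach is approached as far as the arm can. A call with a gripper value outside its range is refused whole. OPENING is the opening in per cent of the stroke, from 0 (shut) to 100 (fully open), set as the call begins (- or left out, the last holds). The fingers move at their own pace and stop on an object; FORCE is the grip in N (left out, the last holds). Time passes only in rows, so rows that repeat a pose let the fingers close. It gives the time, the measured TCP pose, the force, the opening and the grip force at its end, in the units of the state.
- observe(): the state, without advancing time (a new reading comes with each control period).
- capture(name): name is "scene" or "top" or "wrist"; returns the picture (480x640x3 uint8, blue, green, red); there is no depth.
- get_calibration(name): a dict with "mtx" (3x3 intrinsics, pixels), "rvec" (rotation vector, rad) and "tvec" (3), from world to camera coordinates, as OpenCV has them. Camera axes: x right, y down, z forward; pixel columns grow to the right and rows downward; lengths in m; the calibration is good to about 2 mm. The wrist camera is an equidistant fisheye: a pixel r from the principal point sees the ray r / f radians off the axis. A picture is of the moment at which its call begins: read the wrist's pose just before it. get_calibration takes no time and is no camera call; for the wrist camera it gives the pose at the moment of the call.
- finish_job(): hands the job in; it is judged then, once.
The state is a dict: "time": time; "qpos": joint angles; "qvel": joint speeds; "joint_torque": joint torques, N m; "tcp_pos": TCP position; "tcp_rot": TCP orientation; "ft_force": force on the tool from outside, world axes, zero at the start; "moment": the same for the moment, N m; "gripper_width": opening from 0.0 (shut) to 1.0 (fully open); "gripper_force": force on a finger pad.
Only numpy, scipy, OpenCV 4.12 (cv2) and the standard library are available. Lean on these libraries where they do the work, as an engineer would, in place of code of your own. Each camera call takes 0.05 s, during which the arm holds its last target. There are 200 camera calls.

## Working session

There is one attempt and no reset: what is moved stays moved. The work goes in short steps, Python scripts to look and compute and a shell command to move; the robot and the scene stay as the last step left them, time stands still between calls to the robot, and variables do not carry over. Pictures are saved under pics/ and viewed, at most 10 in all, crops included, and the job is handed in when it is done.

```bash
mkdir -p pics; ls
python3 - <<'E'
from workcell import *
import cv2,numpy as np
for n in("scene","top"):
    cv2.imwrite(f"pics/{n}0.png",capture(n)); c=get_calibration(n); print(n,c)
s=observe();print(s)
E
```

```text
pics
scene {'mtx': array([[461.30588744,   0.        , 311.09800657],
       [  0.        , 461.30588744, 244.74899299],
       [  0.        ,   0.        ,   1.        ]]), 'rvec': array([ 1.86591417,  1.59670422, -0.69539293]), 'tvec': array([-0.06641271, -0.32566995,  1.55693259])}
top {'mtx': array([[568.93748911,   0.        , 316.42009163],
       [  0.        , 568.93748911, 240.13250257],
       [  0.        ,   0.        ,   1.        ]]), 'rvec': array([ 2.15934858, -2.05038969,  0.2136024 ]), 'tvec': array([-0.03063433,  0.60539364,  1.60931652])}
{'time': 0.1, 'qpos': array([ 1.12317684e+00,  2.59301353e-01,  1.53592105e+00,  2.33007004e-06,
        1.34799112e+00, -2.02803360e-01]), 'qvel': array([-7.57749915e-04, -5.43259145e-04, -1.89780175e-03, -5.06228018e-06,
        3.13138623e-03,  5.16566969e-04]), 'joint_torque': array([ 1.83072836e-03, -4.38216591e+01, -2.84641939e+01,  7.22901849e-02,
        3.63471766e-02, -3.76363653e-05]), 'tcp_pos': array([0.13305544, 0.53312537, 0.18130518]), 'tcp_rot': array([-3.83533842e-01, -3.11756847e+00,  2.41105059e-03]), 'ft_force': array([-1.1985602 , -0.26256512, -0.77667837]), 'moment': array([ 0.01891614, -0.00268045, -0.02814327]), 'gripper_force': 0.0, 'gripper_width': 0.9984921146444118}
```

View pics/top0.png

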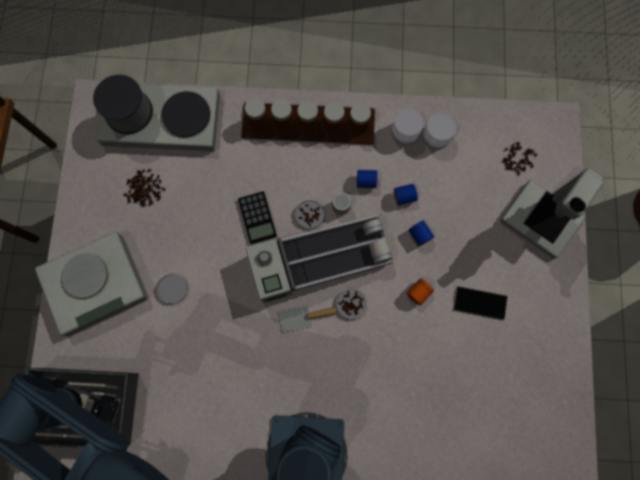

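View pics/scene0.png

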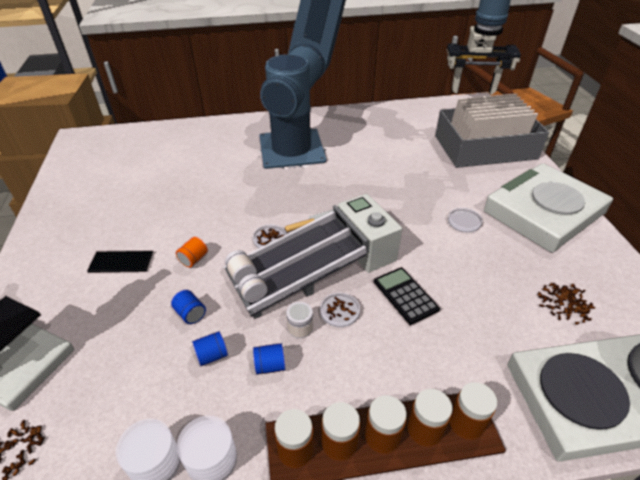

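The top view shows the gutter with its foot at about (385,240) and the reader at (267,268). Candidates for the long tin are the pale tins at (374,227) and (379,249). The look-alikes are blue at (367,179), (405,194) and (421,232), orange at (420,291), and the upright spare at (342,203). Next I'll take a close crop.

Run:
```python
import cv2,numpy as np
a=cv2.imread("pics/top0.png")[205:310,235:405]; b=cv2.imread("pics/scene0.png")[185:315,215:410]
a=cv2.resize(a,(765,472),interpolation=cv2.INTER_CUBIC);b=cv2.resize(b,(780,520),interpolation=cv2.INTER_CUBIC)
for i,(m,s,x0,y0) in {'a':(a,4.5,235,205),'b':(b,4,215,185)}.items():
    for k in range(10,200,20):
        x=int(k*s); 
        cv2.putText(m,str(x0+k),(x-12,10),0,.4,(0,255,255),1);cv2.line(m,(x,12),(x,18),(0,255,255),1)
        cv2.putText(m,str(y0+k),(0,x+4),0,.4,(0,255,255),1);cv2.line(m,(28,x),(34,x),(0,255,255),1)
    cv2.imwrite(f"pics/crop_{i}.png",m)
```

```text
(no output)
```

View pics/crop_a.png

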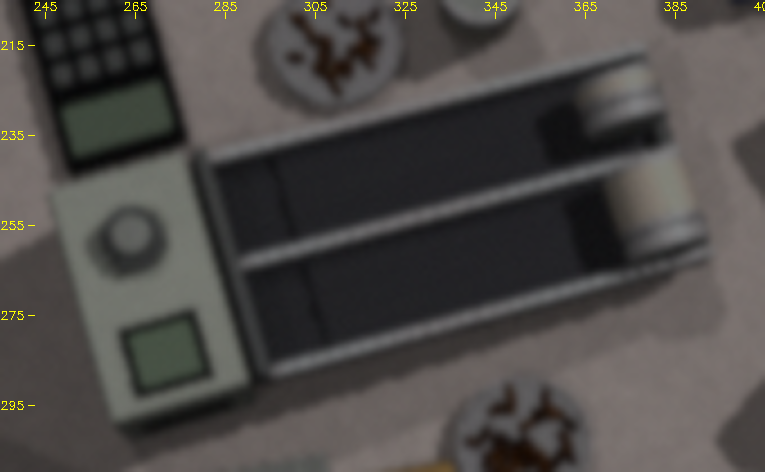

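View pics/crop_b.png

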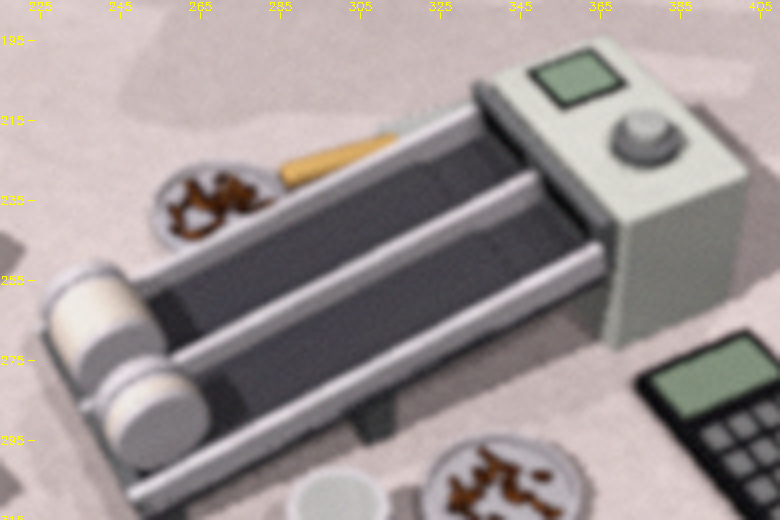

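```bash
cat > geo.py <<'E'
import numpy as np,cv2
from scipy.optimize import least_squares
from workcell import *
C={n:get_calibration(n) for n in("scene","top")}
t=np.radians(9)
def T(p):  # gutter->world
    c,s=np.cos(p[2]),np.sin(p[2]);return lambda q:np.array([p[0]+c*q[0]-s*q[1],p[1]+s*q[0]+c*q[1],q[2]])
def S(p): # slope->world ; p[3]=foot x in gutter,p[4]=foot z
    g=T(p);return lambda q:g((p[3]+q[0]*np.cos(t)-q[2]*np.sin(t),q[1],p[4]+q[0]*np.sin(t)+q[2]*np.cos(t)))
def pr(n,w): 
    c=C[n];return cv2.projectPoints(np.array([w]),c["rvec"],c["tvec"],c["mtx"],None)[0].ravel()
A=lambda u,v:("top",235+u/4.5,205+v/4.5)
B=lambda u,v:("scene",215+u/4,185+v/4)
obs=[('g',(.202,-.078,.115),A(55,188)),('g',(.112,-.078,.115),A(190,150)),('g',(.112,.078,.115),A(250,380)),('g',(.202,.078,.115),A(115,422)),
('g',(.202,.078,.115),B(605,38)),('g',(.202,-.078,.115),B(748,172)),('g',(.112,-.078,.115),B(613,222)),('g',(.112,-.078,0),B(612,347)),
('b',None,A(131,234)),('b',None,B(645,122)),
('s',(.023,.036,.028),A(655,203)),('s',(.023,.036,.028),B(107,320)),('s',(.023,-.036,.028),A(622,97)),('s',(.023,-.036,.028),B(155,413)),
('s',(.25,0,0.016),A(240,264+0*1)) if 0 else ('s',(.25,-.036,0),A(285,190)),('s',(.25,.036,0),A(318,310))]
def res(p):
    r=[]
    for k,q,(n,u,v) in obs:
        w=T(p)(q) if k=='g' else S(p)(q) if k=='s' else T(p)((p[5],p[6],.133))
        d=pr(n,w)-(u,v); r+=list(d)
        if q and q[0]==.25: r[-1]*=.3
    return np.array(r)
def fit():
    return least_squares(res,[.55,0.0,1.8,-.19,.02,.157,0],loss='soft_l1')
if __name__=="__main__":
    f=fit();print(np.round(f.x,4),np.degrees(f.x[2]));print(np.round(f.fun.reshape(-1,2) if f.fun.size%2==0 else f.fun,1).tolist())
    np.save("p.npy",f.x);p=f.x
    for q in((.023,.036,.028),(.267,.036,.023),(.023,-.036,.028),(0,.036,0)):print(q,np.round(S(p)(q),4))
    print("button",np.round(T(p)((p[5],p[6],.133)),4))
E
python3 geo.py
```

```text
[ 0.5627 -0.0159  1.9164 -0.1868  0.0341  0.1603 -0.0297] 109.80148315012045
[[-1.7, -0.7], [-1.3, -1.2], [0.7, -0.3], [-0.3, -0.3], [-1.0, -2.6], [-0.6, -0.9], [1.2, -0.6], [-1.8, 1.9], [-0.5, -0.3], [-0.5, -0.1], [-0.6, -0.1], [-1.7, 1.5], [-0.9, 0.6], [-1.6, -1.2], [-0.3, 0.4], [-0.6, -0.6]]
(0.023, 0.036, 0.028) [ 0.5859 -0.1866  0.0653]
(0.267, 0.036, 0.023) [0.504  0.0409 0.0985]
(0.023, -0.036, 0.028) [ 0.6537 -0.1622  0.0653]
(0, 0.036, 0) [ 0.5921 -0.2038  0.0341]
button [0.5364 0.145  0.133 ]
```

Both crops agree. The near-robot lane's tin (top 380,250; scene 242,265) is clearly longer, so it is the long tin, in lane +36. The short tin is at top (373,227). Next I'll move behind the foot for a wrist look.

```bash
cat > go.py <<'E'
import numpy as np,sys
from scipy.spatial.transform import Rotation as R
from workcell import observe
p=np.load("p.npy")
def goal(yaw): # tool x along gutter x
    x=np.array([np.cos(yaw),np.sin(yaw),0]);z=np.array([0,0,-1.]);return R.from_matrix(np.c_[x,np.cross(z,x),z])
def rel(w):
    s=observe();r=R.from_rotvec(s["tcp_rot"])
    print(np.round(r.inv().apply(np.array(w)-s["tcp_pos"])*1000,1),np.round(np.degrees((r.inv()*goal(p[2])).as_rotvec()),2),"t",round(s["time"],2))
if __name__=="__main__": rel([float(a) for a in sys.argv[1:4]])
E
python3 go.py .606 -.243 .20
```

```text
[-647.  -638.4  -17.9] [-9.000e-02  3.000e-02  5.617e+01] t 0.1
```

```bash
python3 -m handwheel '[[[0,0,-50],[0,0,8]],[[-35,-35,-70],[0,0,16]],[[-70,-69,-70],[0,0,24]],[[-105,-104,-70],[0,0,32]],[[-140,-138,-70],[0,0,40]],[[-175,-173,-70],[0,0,48]],[[-210,-207,-70],[0,0,56.2]],[[-245,-242,-70],[0,0,56.2]],[[-280,-276,-70],[0,0,56.2]],[[-315,-311,-70],[0,0,56.2]],[[-350,-345,-70],[0,0,56.2]],[[-385,-380,-70],[0,0,56.2]],[[-420,-414,-70],[0,0,56.2]],[[-455,-449,-70],[0,0,56.2]],[[-490,-484,-70],[0,0,56.2]],[[-525,-518,-70],[0,0,56.2]],[[-560,-553,-70],[0,0,56.2]],[[-595,-587,-60],[0,0,56.2]],[[-625,-620,-40],[0,0,56.2]],[[-647,-638,-18],[0,0,56.2]]]' 10
python3 go.py .606 -.243 .20
python3 -m handwheel '[[[0,0,0],[0,0,0]],[[0,0,0],[0,0,0]]]'
python3 go.py .606 -.243 .20
python3 - <<'E'
from workcell import *
import cv2,pickle
c=get_calibration("wrist");cv2.imwrite("pics/w1.png",capture("wrist"));pickle.dump(c,open("w1.pkl","wb"));print(c)
E
```

```text
time: 2.1
tcp_pos: [0.6072, -0.2457, 0.1988]
tcp_rot: [1.809, 2.567, -0.001]
ft_force: [0.3, 0.1, -0.3]
gripper_width: 0.104
gripper_force: 0.0
[ 3.  -0.2 -1.2] [-0.01  0.06 -0.15] t 2.1
time: 2.3
tcp_pos: [0.6056, -0.2421, 0.1984]
tcp_rot: [-1.806, -2.566, -0.0]
ft_force: [0.5, 0.3, -0.3]
gripper_width: 0.101
gripper_force: 0.0
[-1.   0.  -1.6] [-0.12 -0.17 -0.08] t 2.3
{'mtx': array([[371.64829954,   0.        , 318.72238393],
       [  0.        , 371.64829954, 232.15552014],
       [  0.        ,   0.        ,   1.        ]]), 'rvec': array([-2.80090522, -0.48917068, -0.07215287]), 'tvec': array([-0.48814361, -0.45278704,  0.28021369])}
```

View pics/w1.png

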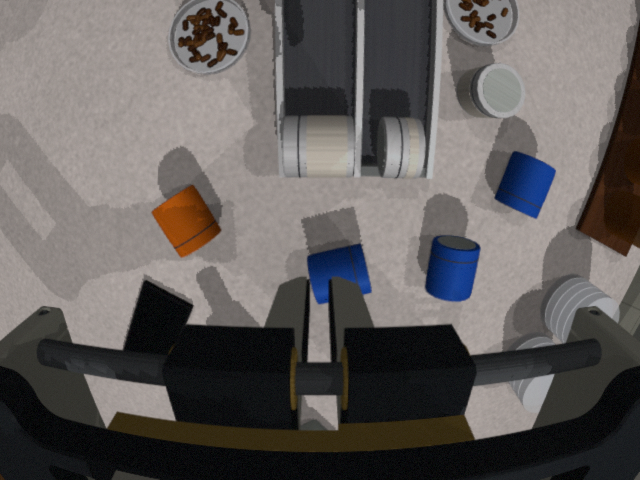

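The wrist view shows the long tin at (319,146), the short tin at (402,147), the gutter foot corners at (281,177) and (432,178), and a blue look-alike at (340,273) close behind the foot.

```bash
cat > wr.py <<'E'
import numpy as np,cv2
def ray(c,u,v):
    M=c["mtx"];x=(u-M[0,2])/M[0,0];y=(v-M[1,2])/M[1,1];r=np.hypot(x,y)
    d=np.array([x/r*np.sin(r),y/r*np.sin(r),np.cos(r)]) if r>1e-9 else np.array([0,0,1.])
    Rm=cv2.Rodrigues(c["rvec"])[0];return -Rm.T@c["tvec"],Rm.T@d
def at(c,u,v,z):
    o,d=ray(c,u,v);return o+d*(z-o[2])/d[2]
E
python3 - <<'E'
import pickle,numpy as np
from wr import *
from geo import S,T
c=pickle.load(open("w1.pkl","rb"));p=np.load("p.npy")
print("cam",ray(c,0,0)[0])
def g(w):
    d=w[:2]-p[:2];a=p[2];return np.round([np.cos(a)*d[0]+np.sin(a)*d[1],-np.sin(a)*d[0]+np.cos(a)*d[1],w[2]],4)
for n,u,v,z in [("long L edge",283,146,.065),("long R",355,146,.065),("long front",319,116,.075),("long back",319,177,.055),("short L",379,147,.065),("short R",424,147,.065),
 ("cornL",281,177,.048),("cornR",432,178,.048),("wallL up",290,0,.08),("wallR up",440,0,.08),("blue far top",337,247,.04),("blue L",309,257,.03),("blue R",369,290,.03),("blue near",318,302,.03),("orange far",185,187,.03),("blue R edge",428,240,.03)]:
    w=at(c,u,v,z);print(n,np.round(w,4),g(w))
for q in((.023,.036,.028),(-.005,.036,.012)):print(np.round(S(p)(q),4),g(S(p)(q)))
E
```

```text
cam [ 0.57811431 -0.16289772  0.40133301]
long L edge [ 0.5552 -0.1959  0.065 ] [-0.1668  0.0681  0.065 ]
long R [ 0.6163 -0.1739  0.065 ] [-0.1668  0.0031  0.065 ]
long front [ 0.5767 -0.1596  0.075 ] [-0.14    0.0356  0.075 ]
long back [ 0.596  -0.2133  0.055 ] [-0.197   0.0356  0.055 ]
short L [ 0.6371 -0.1669  0.065 ] [-0.1673 -0.0188  0.065 ]
short R [ 0.6766 -0.1512  0.065 ] [-0.1658 -0.0613  0.065 ]
cornL [ 0.5619 -0.2265  0.048 ] [-0.1979  0.0721  0.048 ]
cornR [ 0.7012 -0.1758  0.048 ] [-0.1974 -0.0761  0.048 ]
wallL up [ 0.518  -0.0698  0.08  ] [-0.0355  0.0604  0.08  ]
wallR up [ 0.6396 -0.0184  0.08  ] [-0.0284 -0.0715  0.08  ]
blue far top [ 0.6389 -0.2776  0.04  ] [-0.272  0.017  0.04 ]
blue L [ 0.6164 -0.3015  0.03  ] [-0.2869  0.0463  0.03  ]
blue R [ 0.6924 -0.3164  0.03  ] [-0.3266 -0.0202  0.03  ]
blue near [ 0.6438 -0.3495  0.03  ] [-0.3414  0.0367  0.03  ]
orange far [ 0.4666 -0.2727  0.03  ] [-0.2091  0.1774  0.03  ]
blue R edge [ 0.7312 -0.24    0.03  ] [-0.2679 -0.0826  0.03  ]
[ 0.5859 -0.1866  0.0653] [-0.1684  0.036   0.0653]
[ 0.5944 -0.2102  0.0451] [-0.1936  0.036   0.0451]
```

```bash
python3 -m handwheel '[[[-1,0,45],[0,0,0]],[[-1,0,90],[0,0,0]],[[-1,0,125],[0,0,0]],[[-1,0,140],[0,0,0]],[[-1,0,140],[0,0,0]],[[-1,0,140],[0,0,0]]]' 10
python3 go.py .606 -.243 .057
python3 - <<'E'
import pickle,numpy as np
from wr import *
c=pickle.load(open("w1.pkl","rb"));p=np.load("p.npy")
P=[at(c,360,170,.052),at(c,360,80,.066),at(c,360,4,.078)]
for w in P:
    d=w[:2]-p[:2];a=p[2];print(np.cos(a)*d[0]+np.sin(a)*d[1],-np.sin(a)*d[0]+np.cos(a)*d[1])
import cv2
from workcell import *
c=get_calibration("wrist");cv2.imwrite("pics/w2.png",capture("wrist"));pickle.dump(c,open("w2.pkl","wb"))
E
```

```text
time: 2.95
tcp_pos: [0.6075, -0.2426, 0.0621]
tcp_rot: [1.804, 2.569, 0.0]
ft_force: [-0.0, -0.6, -0.0]
gripper_width: 0.099
gripper_force: 0.0
[ 0.2 -1.6  5.1] [0.09 0.11 0.04] t 2.95
-0.19050014524154338 -0.003261519934101356
-0.1066910857051282 -0.0007282634812652844
-0.03831669135246585 0.0002636617549851856
```

View pics/w2.png

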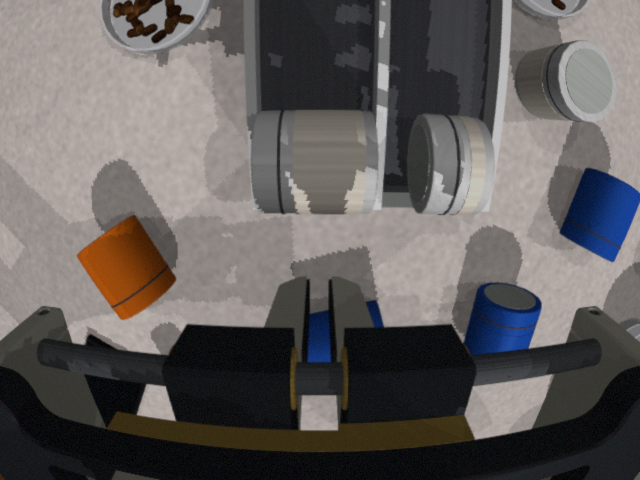

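The wrist view shows the long tin at (250–378, 110–213). The fingers are centred behind it at column 319, the short tin at (450,165) is well to the side, and blue is behind.

```bash
python3 -m handwheel '[[[5,-1,3],[0,0,0]],[[10,-1,3],[0,0,0]],[[14,-1,3],[0,0,0]],[[17,-1,3],[0,0,0]],[[20,-1,3],[0,0,0]],[[22,-1,3],[0,0,0]],[[24,-1,2.5],[0,0,0]],[[26,-1,2],[0,0,0]],[[28,-1,1.5],[0,0,0]],[[31,-1,1],[0,0,0]],[[34,-1,0.5],[0,0,0]],[[37,-1,0],[0,0,0]],[[40,-1,-0.5],[0,0,0]]]'
python3 go.py .606 -.243 .057
python3 - <<'E'
import pickle,cv2
from workcell import *
c=get_calibration("wrist");cv2.imwrite("pics/w3.png",capture("wrist"));pickle.dump(c,open("w3.pkl","wb"))
E
```

```text
time: 4.3
tcp_pos: [0.5921, -0.2055, 0.0606]
tcp_rot: [-1.807, -2.57, -0.0]
ft_force: [-0.5, -0.3, 0.2]
gripper_width: 0.098
gripper_force: 0.0
[-40.    0.4   3.6] [ 0.   -0.   -0.02] t 4.3
```

View pics/w3.png

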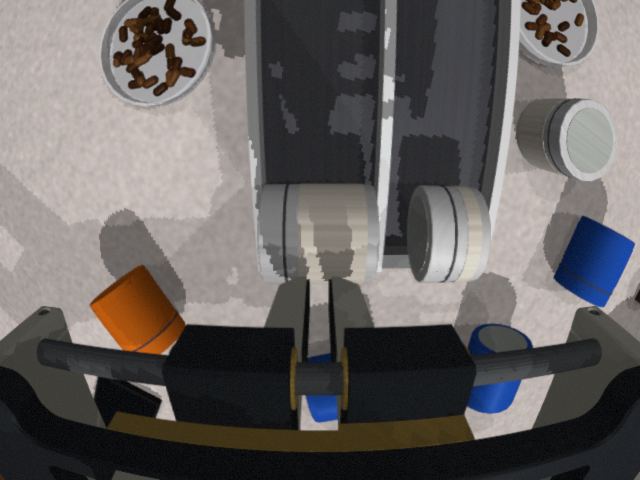

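The wrist view shows the long tin's back edge at row 283, with the fingertips just touching or nearly so. It is level with the short tin, so I'll push on and check the lane direction.

```bash
python3 -m handwheel '[[[3,0,-0.5],[0,0,0]],[[6,0,-1],[0,0,0]],[[9,0,-1.4],[0,0,0]],[[12,0,-1.9],[0,0,0]],[[15,0,-2.4],[0,0,0]],[[18,0,-2.9],[0,0,0]],[[21,0,-3.3],[0,0,0]],[[24,0,-3.8],[0,0,0]],[[27,0,-4.3],[0,0,0]],[[30,0,-4.8],[0,0,0]],[[33,0,-5.2],[0,0,0]],[[36,0,-5.7],[0,0,0]],[[39,0,-6.2],[0,0,0]],[[42,0,-6.7],[0,0,0]],[[45,0,-7.1],[0,0,0]],[[48,0,-7.6],[0,0,0]],[[51,0,-8.1],[0,0,0]],[[54,0,-8.6],[0,0,0]],[[57,0,-9],[0,0,0]],[[60,0,-9.5],[0,0,0]]]'
python3 go.py .606 -.243 .057
python3 - <<'E'
import pickle,cv2,numpy as np
from workcell import *
from wr import *
p=np.load("p.npy")
c=pickle.load(open("w3.pkl","rb"))
for L in ([(382,260),(385,140),(388,10)],):
  for (u,v) in L:
    o,d=ray(c,u,v)
    # intersect with wall-top plane: z = .050 + tan9*(gx+.187)
    a=p[2];best=None;z=.06
    for _ in range(20):
        w=o+d*(z-o[2])/d[2];e=w[:2]-p[:2];gx=np.cos(a)*e[0]+np.sin(a)*e[1];gy=-np.sin(a)*e[0]+np.cos(a)*e[1];z=.050+np.tan(np.radians(9))*(gx+.187)
    print(np.round([gx,gy,z],4))
c=get_calibration("wrist");cv2.imwrite("pics/w4.png",capture("wrist"));pickle.dump(c,open("w4.pkl","wb"))
E
```

```text
time: 6.35
tcp_pos: [0.5718, -0.1491, 0.0701]
tcp_rot: [-1.807, -2.57, -0.0]
ft_force: [-0.2, -0.1, -0.3]
gripper_width: 0.099
gripper_force: 0.0
[-99.9   0.4  13.1] [-0.   -0.   -0.03] t 6.35
[-0.1894 -0.0036  0.0496]
[-1.149e-01 -1.000e-04  6.140e-02]
[-0.045   0.0007  0.0725]
```

View pics/w4.png

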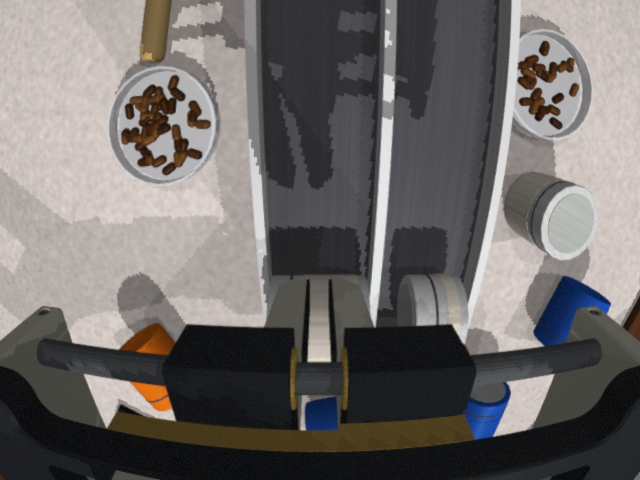

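Run:
```python
import pickle,cv2,numpy as np
from wr import *
from geo import S,T
p=np.load("p.npy")
def proj(c,w):
    R=cv2.Rodrigues(c["rvec"])[0];q=R@np.array(w)+c["tvec"];r=np.hypot(q[0],q[1]);th=np.arctan2(r,q[2]);M=c["mtx"]
    return np.round([M[0,2]+M[0,0]*th*q[0]/r,M[1,2]+M[1,1]*th*q[1]/r],0)
for n,tcp in(("w3",(.5921,-.2055,.0606)),("w4",(.5718,-.1491,.0701))):
    c=pickle.load(open(n+".pkl","rb"));print(n,"cam",np.round(ray(c,1,1)[0],3),"tcp",proj(c,tcp))
    s=S(p)
    for xs in(.023,.085):
        for q in((xs,.036,.028),(xs,.036,.056),(xs+.028,.036,.028),(xs-.028,.036,.028)):print(q,proj(c,s(q)))
from workcell import *
im=capture("scene");cv2.imwrite("pics/s2.png",cv2.resize(im[150:320,200:420],(770,595),interpolation=cv2.INTER_CUBIC))
```

```text
w3 cam [ 0.564 -0.126  0.263] tcp [318. 265.]
(0.023, 0.036, 0.028) [319. 236.]
(0.023, 0.036, 0.056) [319. 262.]
(0.051000000000000004, 0.036, 0.028) [319. 189.]
(-0.005000000000000001, 0.036, 0.028) [319. 278.]
(0.085, 0.036, 0.028) [319. 125.]
(0.085, 0.036, 0.056) [319. 137.]
(0.113, 0.036, 0.028) [319.  70.]
(0.05700000000000001, 0.036, 0.028) [319. 178.]
w4 cam [ 0.544 -0.07   0.273] tcp [318. 266.]
(0.023, 0.036, 0.028) [319. 320.]
(0.023, 0.036, 0.056) [319. 350.]
(0.051000000000000004, 0.036, 0.028) [319. 284.]
(-0.005000000000000001, 0.036, 0.028) [319. 350.]
(0.085, 0.036, 0.028) [319. 234.]
(0.085, 0.036, 0.056) [319. 259.]
(0.113, 0.036, 0.028) [319. 186.]
(0.05700000000000001, 0.036, 0.028) [319. 276.]
```

View pics/s2.png

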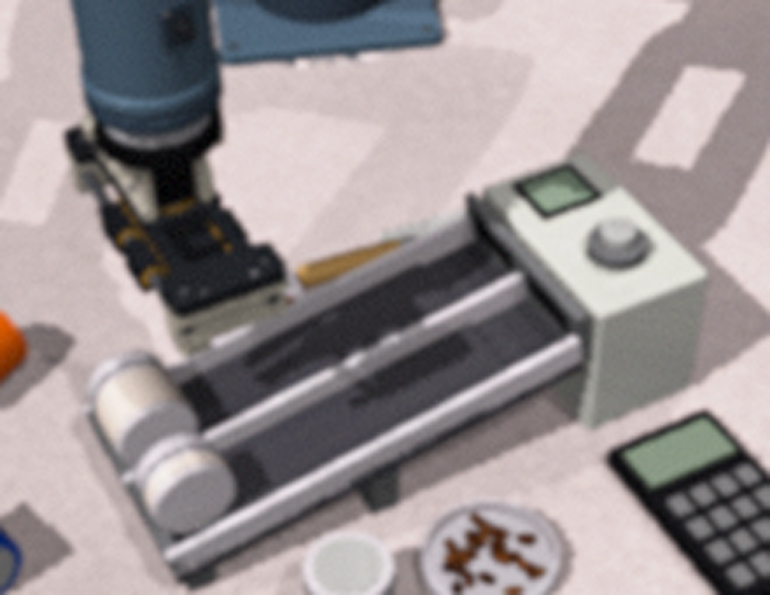

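Run:
```python
import numpy as np
from geo import *
p=np.load("p.npy")
f=lambda w:np.round((pr("scene",w)-(200,150))*3.5)
for w in((.5718,-.1491,.0701),(.5718,-.1491,.15),(.5718,-.1491,.25),S(p)((.023,.036,.028)),S(p)((.267,.036,.023)),(.133,.533,.182)):print(np.round(w,3),f(w))
print(pr("scene",(0,0,0.)),pr("top",(0,0,0.)), pr("scene",(.133,.533,.182)))
print(observe())
```

```text
[ 0.572 -0.149  0.07 ] [195. 381.]
[ 0.572 -0.149  0.15 ] [182. 294.]
[ 0.572 -0.149  0.25 ] [164. 171.]
[ 0.586 -0.187  0.065] [140. 408.]
[0.504 0.041 0.099] [455. 253.]
[0.133 0.533 0.182] [ 945. -165.]
[291.42048493 148.2557549 ] [305.59001665 454.15574223] [469.94189147 102.8440398 ]
{'time': 6.45, 'qpos': array([-4.43506454e-01,  4.24687367e-01,  1.58380772e+00,  7.66775530e-05,
        1.13317203e+00, -7.88955915e-01]), 'qvel': array([-0.00494103,  0.00256659, -0.00507916, -0.0029605 , -0.00141186,
       -0.00512544]), 'joint_torque': array([ 7.87775754e-02, -5.01511073e+01, -2.53617221e+01,  5.63548319e-02,
        8.39239103e-02,  3.83489428e-02]), 'tcp_pos': array([ 0.5718015 , -0.14894763,  0.07012566]), 'tcp_rot': array([-1.80658668e+00, -2.57008060e+00, -8.78397153e-05]), 'ft_force': array([ 0.08931151, -0.05747186, -0.14327807]), 'moment': array([-0.05667738, -0.00360157, -0.0421627 ]), 'gripper_force': 0.0, 'gripper_width': 0.0973056390343632}
```

The fingers seem to have passed over the tin: it is still at the foot, no force was felt, and the visible tips end higher than the reported TCP. I'll find the true tip height by lowering gently onto the empty lane floor ahead of the tin.

```bash
python3 -m handwheel '[[[10,0,0],[0,0,0]],[[20,0,0],[0,0,0]],[[20,0,5],[0,0,0]],[[20,0,10],[0,0,0]],[[20,0,14],[0,0,0]],[[20,0,16],[0,0,0]],[[20,0,18],[0,0,0]],[[20,0,18],[0,0,0]]]'
python3 -m handwheel '[[[0,0,2],[0,0,0]],[[0,0,4],[0,0,0]],[[0,0,4],[0,0,0]]]'
```

```text
time: 7.25
tcp_pos: [0.565, -0.1307, 0.0517]
tcp_rot: [-1.807, -2.569, 0.0]
ft_force: [0.5, 0.8, -0.2]
gripper_width: 0.102
gripper_force: 0.0
time: 7.55
tcp_pos: [0.565, -0.1305, 0.0478]
tcp_rot: [-1.807, -2.569, 0.0]
ft_force: [0.1, -1.3, 0.2]
gripper_width: 0.101
gripper_force: 0.0
```

```bash
python3 - <<'E'
import cv2,numpy as np
from workcell import *
from geo import pr
s=observe()
t=s["tcp_pos"]
im=capture("scene");tp=capture("top");wr=capture("wrist")
def crop(im,c,w,h,W,H):
    x,y=int(c[0]),int(c[1]);x=max(w//2,x);y=max(h//2,y);o=im[y-h//2:y+h//2,x-w//2:x+w//2].copy();o=cv2.resize(o,(W,H),interpolation=cv2.INTER_CUBIC)
    return o,(x-w//2,y-h//2,W/w)
outs=[]
for n,img in(("scene",im),("top",tp)):
    q=pr(n,t);o,(x0,y0,k)=crop(img,q,100,75,400,300)
    for z in(0,.03,.06):
        a=(pr(n,t+[0,0,z])-(x0,y0))*k;cv2.drawMarker(o,(int(a[0]),int(a[1])),(0,0,255),0,8,1)
    outs.append(o)
s0=cv2.imread("pics/scene0.png");q=pr("scene",(.133,.533,.181));o,(x0,y0,k)=crop(s0,q+(10,-20),100,75,400,300)
for z in(0,.03,.06):
    a=(pr("scene",np.array([.133,.533,.181+z]))-(x0,y0))*k;cv2.drawMarker(o,(int(a[0]),int(a[1])),(0,0,255),0,8,1)
outs.append(o);outs.append(cv2.resize(wr[180:405,170:470],(400,300)))
cv2.imwrite("pics/comp.png",np.vstack([np.hstack(outs[:2]),np.hstack(outs[2:])]))
E
python3 -m handwheel '[[[0,0,1.5],[0,0,0]],[[0,0,3],[0,0,0]],[[0,0,3],[0,0,0]]]'; python3 -m handwheel '[[[0,0,1.5],[0,0,0]],[[0,0,3],[0,0,0]],[[0,0,3],[0,0,0]]]'; python3 -m handwheel '[[[0,0,1.5],[0,0,0]],[[0,0,3],[0,0,0]],[[0,0,3],[0,0,0]]]'
```

```text
time: 8.0
tcp_pos: [0.565, -0.1304, 0.0448]
tcp_rot: [-1.807, -2.57, 0.0]
ft_force: [0.0, 0.1, -0.1]
gripper_width: 0.096
gripper_force: 0.0
time: 8.3
tcp_pos: [0.5649, -0.1305, 0.0418]
tcp_rot: [-1.807, -2.569, 0.0]
ft_force: [-0.2, 0.2, 0.2]
gripper_width: 0.101
gripper_force: 0.0
time: 8.6
tcp_pos: [0.565, -0.1304, 0.0388]
tcp_rot: [-1.807, -2.57, 0.0]
ft_force: [0.2, 0.1, -0.5]
gripper_width: 0.1
gripper_force: 0.0
```

View pics/comp.png

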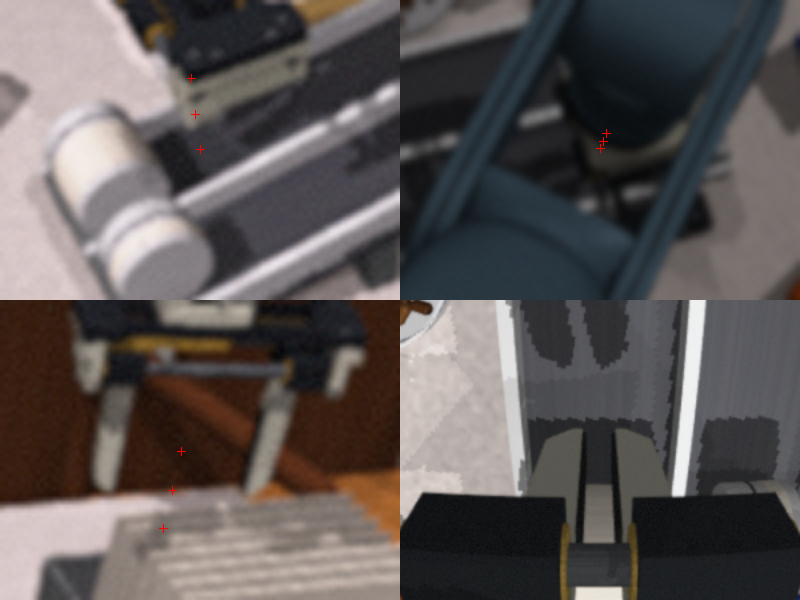

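The composite shows that the real fingertips end about 30 mm above the reported TCP. In the start view the tips sit at the +30 mm mark, and in the current scene view they are near (195,125). The tin is untouched at the foot. I'll continue probing for the floor.

```bash
python3 -m handwheel '[[[0,0,3],[0,0,0]],[[0,0,6],[0,0,0]],[[0,0,8],[0,0,0]],[[0,0,8],[0,0,0]]]'; for i in 1 2; do :; done; python3 -m handwheel '[[[0,0,1.5],[0,0,0]],[[0,0,3],[0,0,0]],[[0,0,3],[0,0,0]]]'; python3 -m handwheel '[[[0,0,1.5],[0,0,0]],[[0,0,3],[0,0,0]],[[0,0,3],[0,0,0]]]'
```

```text
time: 9.0
tcp_pos: [0.5648, -0.1304, 0.0306]
tcp_rot: [-1.807, -2.569, 0.0]
ft_force: [-0.4, -0.7, -0.3]
gripper_width: 0.102
gripper_force: 0.0
time: 9.3
tcp_pos: [0.565, -0.1305, 0.0279]
tcp_rot: [-1.807, -2.57, 0.0]
ft_force: [0.6, -0.6, -0.3]
gripper_width: 0.1
gripper_force: 0.0
time: 9.6
tcp_pos: [0.565, -0.1305, 0.0248]
tcp_rot: [-1.807, -2.57, 0.0]
ft_force: [0.1, 0.2, -0.0]
gripper_width: 0.1
gripper_force: 0.0
```

```bash
python3 -m handwheel '[[[0,0,1],[0,0,0]],[[0,0,2],[0,0,0]],[[0,0,2],[0,0,0]]]'; python3 -m handwheel '[[[0,0,1],[0,0,0]],[[0,0,2],[0,0,0]],[[0,0,2],[0,0,0]]]';  python3 -m handwheel '[[[0,0,1],[0,0,0]],[[0,0,2],[0,0,0]],[[0,0,2],[0,0,0]]]'
```

```text
time: 9.9
tcp_pos: [0.5651, -0.1305, 0.0229]
tcp_rot: [-1.807, -2.57, 0.0]
ft_force: [-0.4, -0.1, 0.6]
gripper_width: 0.102
gripper_force: 0.0
time: 10.2
tcp_pos: [0.565, -0.1305, 0.0209]
tcp_rot: [-1.807, -2.57, 0.0]
ft_force: [0.3, 0.3, 0.2]
gripper_width: 0.098
gripper_force: 0.0
time: 10.5
tcp_pos: [0.565, -0.1305, 0.0189]
tcp_rot: [-1.807, -2.57, 0.0]
ft_force: [-0.5, 0.4, 0.0]
gripper_width: 0.097
gripper_force: 0.0
```

```bash
python3 -m handwheel '[[[0,0,1],[0,0,0]],[[0,0,2],[0,0,0]],[[0,0,2],[0,0,0]]]'; python3 -m handwheel '[[[0,0,1],[0,0,0]],[[0,0,2],[0,0,0]],[[0,0,2],[0,0,0]]]';  python3 -m handwheel '[[[0,0,1],[0,0,0]],[[0,0,2],[0,0,0]],[[0,0,2],[0,0,0]]]'
```

```text
time: 10.8
tcp_pos: [0.565, -0.1305, 0.0169]
tcp_rot: [-1.807, -2.57, 0.0]
ft_force: [-1.3, -0.0, -0.4]
gripper_width: 0.103
gripper_force: 0.0
time: 11.1
tcp_pos: [0.565, -0.1305, 0.0149]
tcp_rot: [-1.807, -2.57, 0.0]
ft_force: [-0.3, 0.1, 0.7]
gripper_width: 0.097
gripper_force: 0.0
time: 11.4
tcp_pos: [0.5651, -0.1305, 0.0129]
tcp_rot: [-1.807, -2.57, 0.0]
ft_force: [-0.6, 0.3, -0.5]
gripper_width: 0.096
gripper_force: 0.0
```

```bash
python3 -m handwheel '[[[0,0,1.5],[0,0,0]],[[0,0,3],[0,0,0]]]'; python3 -m handwheel '[[[0,0,1.5],[0,0,0]],[[0,0,3],[0,0,0]]]'
```

```text
time: 11.6
tcp_pos: [0.5654, -0.1306, 0.0107]
tcp_rot: [1.807, 2.569, 0.0]
ft_force: [-4.1, 1.7, 15.9]
gripper_width: 0.101
gripper_force: 7.5
time: 11.8
tcp_pos: [0.5655, -0.1307, 0.0105]
tcp_rot: [1.806, 2.569, 0.0]
ft_force: [-11.8, 3.8, 36.0]
gripper_width: 0.097
gripper_force: 16.9
```

Contact with the floor came at reported z 0.011, where the floor is at about 0.046, so the real tips are about 35 mm above the reported TCP. I'll lift clear over the tin, go back behind it, and come down to the right height.

```bash
python3 -m handwheel '[[[0,0,-40],[0,0,0]],[[0,0,-83],[0,0,0]],[[-40,0,-83],[0,0,0]],[[-80,0,-83],[0,0,0]],[[-108,0,-83],[0,0,0]],[[-122,0,-83],[0,0,0]],[[-122,0,-83],[0,0,0]],[[-122,0,-50],[0,0,0]],[[-122,0,-25],[0,0,0]],[[-122,0,-16],[0,0,0]],[[-122,0,-16],[0,0,0]],[[-122,0,-16],[0,0,0]]]'
python3 go.py .606 -.243 .023
cat > diff.py <<'E'
# compare against scene0: has the tin region changed?
import cv2,numpy as np
from workcell import capture
a=cv2.imread("pics/scene0.png").astype(int);b=capture("scene").astype(int)
d=np.abs(a-b).max(2)
for n,(x,y) in {"long":(242,265),"short":(254,288),"spare":(300,319),"dish":(341,309),"dishn":(268,236)}.items():
    print(n,d[y-8:y+9,x-8:x+9].mean().round(1))
E
python3 diff.py
```

```text
time: 13.0
tcp_pos: [0.607, -0.2449, 0.0241]
tcp_rot: [1.805, 2.57, 0.0]
ft_force: [0.4, -0.2, 0.4]
gripper_width: 0.099
gripper_force: 0.0
[ 2.1 -0.3  1.1] [0.04 0.04 0.02] t 13.0
long 65.1
short 17.4
spare 16.3
dish 13.3
dishn 16.7
```

Run:
```python
import cv2,numpy as np
from workcell import *
from geo import S
p=np.load("p.npy")
def proj(c,w):
    R=cv2.Rodrigues(c["rvec"])[0];q=R@np.array(w)+c["tvec"];r=np.hypot(q[0],q[1]);th=np.arctan2(r,q[2]);M=c["mtx"]
    return np.round([M[0,2]+M[0,0]*th*q[0]/r,M[1,2]+M[1,1]*th*q[1]/r],0)
c=get_calibration("wrist");w=capture("wrist");cv2.imwrite("pics/w5.png",w);g=cv2.cvtColor(w,6)
s=S(p)
for q in((.051,.036,.028),(.023,.036,.056),(-.005,.036,.028),(.051,-.036,.028),(-.005,-.036,.028),(.023,.066,.05),(.023,.006,.05)):print(q,proj(c,s(q)))
for r in range(60,300,8):print(r,*[int(g[r:r+3,x:x+5].mean()) for x in range(210,530,13)])
```

```text
(0.051, 0.036, 0.028) [317. 105.]
(0.023, 0.036, 0.056) [317. 191.]
(-0.005, 0.036, 0.028) [317. 227.]
(0.051, -0.036, 0.028) [479. 114.]
(-0.005, -0.036, 0.028) [463. 227.]
(0.023, 0.066, 0.05) [240. 186.]
(0.023, 0.006, 0.05) [394. 186.]
60 129 82 113 50 37 37 39 38 38 37 36 37 56 36 135 66 41 43 41 42 43 68 67 57 64
68 83 85 113 52 38 37 38 39 37 37 35 37 35 33 177 78 41 42 40 42 42 61 66 49 64
76 84 84 114 53 38 37 38 38 38 37 36 37 31 34 184 68 41 42 41 42 42 53 65 56 64
84 140 88 114 55 37 36 38 39 38 37 37 36 31 32 187 58 41 42 41 42 42 48 64 48 64
92 142 82 114 59 37 36 38 38 38 37 36 37 30 44 124 47 41 42 42 41 43 52 67 49 64
100 141 140 113 61 39 38 46 56 57 56 53 51 40 34 116 44 42 42 41 42 42 45 67 46 64
108 149 147 101 97 98 86 100 103 103 103 103 103 101 92 114 48 42 43 64 79 51 57 65 38 64
116 156 145 92 105 105 103 108 111 111 111 111 111 110 100 148 61 33 38 65 110 108 83 107 97 63
124 152 155 96 109 109 109 113 115 115 115 115 115 115 112 163 34 33 58 55 93 120 84 110 123 91
132 157 155 102 111 110 110 119 122 122 122 122 122 120 122 150 33 34 58 56 74 123 122 120 1
[... 1300 characters left out ...]
 141 161 145 146 145 146 150 161 166 169 162 161 160 161 156 160 165 163 162 175 135 120 119
252 142 146 146 144 150 141 143 144 146 165 162 165 159 169 164 160 160 164 162 176 179 173 122 117 119
260 145 145 145 145 144 145 145 145 142 161 166 164 153 163 166 159 162 159 172 173 174 148 123 120 118
268 144 146 140 145 142 143 142 150 139 150 118 106 105 170 163 162 162 165 169 173 174 146 115 119 119
276 146 142 148 144 146 143 142 84 86 105 98 107 105 155 162 161 161 175 171 178 177 124 117 119 121
284 145 146 146 160 141 138 69 67 86 49 70 71 107 145 168 163 175 173 173 180 178 123 121 123 120
292 145 141 143 170 142 88 69 66 83 43 70 70 107 123 161 175 170 169 178 175 179 113 116 120 116
```

The tins are both still at the foot where they were modelled, with the long tin at rows 103–233. The fingers are now behind it at the right height, so I'll push.

```bash
python3 -m handwheel '[[[5,0,0],[0,0,0]],[[10,0,0],[0,0,0]],[[14,0,0],[0,0,0]],[[17,0,0],[0,0,0]],[[19,0,0],[0,0,0]],[[21,0,0],[0,0,0]],[[23,0,0],[0,0,0]],[[25,0,0],[0,0,0]],[[27,0,-0.3],[0,0,0]],[[29,0,-0.6],[0,0,0]],[[31,0,-1],[0,0,0]],[[34,0,-1.5],[0,0,0]],[[37,0,-2],[0,0,0]],[[40,0,-2.5],[0,0,0]],[[43,0,-3],[0,0,0]],[[46,0,-3.4],[0,0,0]]]'
python3 go.py .606 -.243 .023
cat > chk.py <<'E'
import cv2,numpy as np,sys
from workcell import *
from geo import S
p=np.load("p.npy")
def proj(c,w):
    R=cv2.Rodrigues(c["rvec"])[0];q=R@np.array(w)+c["tvec"];r=np.hypot(q[0],q[1]);th=np.arctan2(r,q[2]);M=c["mtx"]
    return np.round([M[0,2]+M[0,0]*th*q[0]/r,M[1,2]+M[1,1]*th*q[1]/r],0)
c=get_calibration("wrist");st=observe();w=capture("wrist");cv2.imwrite("pics/%s.png"%sys.argv[1],w);g=cv2.cvtColor(w,6)
d=st["tcp_pos"][:2]-p[:2];a=p[2];print("tcp g",np.cos(a)*d[0]+np.sin(a)*d[1],-np.sin(a)*d[0]+np.cos(a)*d[1])
s=S(p)
for xs in map(float,sys.argv[2:]):print(xs,"front",proj(c,s((xs+.028,.036,.028))),"back",proj(c,s((xs-.028,.036,.028))),"short front",proj(c,s((.051,-.036,.028))))
for r in range(60,300,8):print(r,*[int(g[r:r+3,x:x+5].mean()) for x in range(210,530,13)])
E
python3 chk.py w6 .023 .04
```

```text
time: 14.7
tcp_pos: [0.5908, -0.2018, 0.0265]
tcp_rot: [1.807, 2.57, -0.0]
ft_force: [0.0, -1.5, 0.7]
gripper_width: 0.1
gripper_force: 0.3
[-43.9   0.4   3.5] [ 0.    0.   -0.03] t 14.7
tcp g -0.1844126887405394 0.03656243792020754
0.023 front [319. 212.] back [319. 312.] short front [472. 213.]
0.04 front [319. 175.] back [319. 285.] short front [472. 213.]
60 152 96 125 55 43 42 44 43 42 47 47 74 74 64 74 141 47 48 47 47 74 72 71 66 53
68 99 96 125 56 43 42 44 44 42 44 47 66 68 55 77 140 48 48 47 47 75 74 73 65 58
76 106 99 126 60 43 42 44 44 42 42 47 47 47 38 84 220 47 49 48 47 75 74 73 64 63
84 159 98 126 62 43 42 44 44 42 42 46 47 48 37 96 216 47 49 47 48 76 76 74 64 69
92 167 103 126 64 44 42 44 43 43 42 44 48 47 38 105 200 47 50 48 52 76 76 75 65 73
100 158 162 126 68 44 42 44 45 42 42 43 47 46 59 91 125 47 50 48 47 77 76 76 65 74
108 161 160 127 71 44 42 44 45 43 43 43 43 44 67 97 116 47 49 48 53 76 78 76 66 73
116 163 162 127 72 44 41 44 45 42 42 42 43 51 64 102 109 47 50 46 65 76 78 77 66 73
124 160 166 127 77 44 41 44 44 43 43 42 42 48 53 112 129 78 49 47 76 77 79 77 65 7
[... 1273 characters left out ...]
 136 132 148 135 201
244 162 163 156 126 126 107 205 140 140 140 140 140 140 147 172 69 50 60 71 155 141 138 171 153 194
252 163 166 161 122 123 102 126 136 136 136 136 136 137 128 145 74 53 60 67 166 150 138 192 174 194
260 164 160 165 117 115 84 113 128 128 127 128 127 127 124 136 42 55 61 68 170 155 137 185 182 198
268 166 158 162 92 93 58 94 163 99 124 123 123 123 170 119 34 53 61 68 181 196 143 205 196 197
276 167 164 166 98 89 50 89 185 100 100 104 103 99 181 93 48 57 61 85 188 200 145 209 205 195
284 162 159 164 177 87 58 79 132 171 91 89 89 180 167 129 118 102 62 80 208 211 142 219 211 194
292 161 163 167 191 110 86 78 74 118 49 79 79 130 186 121 118 113 62 78 218 219 215 223 217 197
```

The push works: the tin's front is at row 164 against 208 for the short tin, so it is at about 44 mm up the slope with a finger-to-tin offset of about 35 mm. I'll continue to about 261 mm, another 215 mm level.

```bash
python3 -m handwheel '[[[3,0,-0.5],[0,0,0]],[[7,0,-1.1],[0,0,0]],[[12,0,-1.9],[0,0,0]],[[17,0,-2.7],[0,0,0]],[[22,0,-3.5],[0,0,0]],[[27,0,-4.3],[0,0,0]],[[32,0,-5.1],[0,0,0]],[[37,-0.5,-5.9],[0,0,0]],[[42,-0.5,-6.7],[0,0,0]],[[47,-0.5,-7.4],[0,0,0]],[[52,-0.5,-8.2],[0,0,0]],[[57,-0.5,-9],[0,0,0]],[[62,-1,-9.8],[0,0,0]],[[67,-1,-10.6],[0,0,0]],[[72,-1,-11.4],[0,0,0]],[[77,-1,-12.2],[0,0,0]],[[82,-1,-13],[0,0,0]],[[87,-1,-13.8],[0,0,0]],[[92,-1,-14.6],[0,0,0]],[[97,-1,-15.4],[0,0,0]]]'
python3 -m handwheel '[[[5,0,-0.8],[0,0,0]],[[10,0,-1.6],[0,0,0]],[[15,0,-2.4],[0,0,0]],[[20,0,-3.2],[0,0,0]],[[25,0,-4],[0,0,0]],[[30,0,-4.8],[0,0,0]],[[35,0,-5.5],[0,0,0]],[[40,0,-6.3],[0,0,0]],[[45,0,-7.1],[0,0,0]],[[50,0,-7.9],[0,0,0]],[[55,0,-8.7],[0,0,0]],[[60,0,-9.5],[0,0,0]],[[65,0,-10.3],[0,0,0]],[[70,0,-11.1],[0,0,0]],[[75,0,-11.9],[0,0,0]],[[80,0,-12.7],[0,0,0]],[[84,0,-13.3],[0,0,0]],[[88,0,-13.9],[0,0,0]],[[91,0,-14.4],[0,0,0]],[[93,0,-14.7],[0,0,0]]]'
python3 chk.py w7 .234 .24
```

```text
time: 16.75
tcp_pos: [0.557, -0.1107, 0.0419]
tcp_rot: [1.807, 2.57, -0.0]
ft_force: [0.5, -0.8, 0.5]
gripper_width: 0.1
gripper_force: 0.3
time: 18.75
tcp_pos: [0.5255, -0.0233, 0.0566]
tcp_rot: [-1.807, -2.57, 0.0]
ft_force: [-0.5, -0.1, 0.0]
gripper_width: 0.101
gripper_force: 0.3
tcp g 0.005595822400793834 0.03750589528972216
0.234 front [321. 172.] back [321. 282.] short front [412. 443.]
0.24 front [321. 158.] back [321. 272.] short front [412. 443.]
60 177 155 71 70 71 72 71 71 72 71 72 72 72 72 71 70 71 72 71 75 85 102 114 201 206
68 177 183 154 61 63 66 70 72 73 73 71 67 64 64 65 67 71 71 70 71 70 69 82 118 158
76 178 84 80 80 80 80 82 81 81 81 81 81 80 80 82 86 82 81 80 74 65 66 67 69 68
84 181 89 80 81 80 80 81 81 81 81 81 80 81 81 81 82 86 81 81 81 81 80 81 121 81
92 180 166 110 75 37 35 37 34 36 34 36 36 35 37 74 163 57 70 78 80 81 81 80 124 123
100 188 178 132 76 35 35 36 35 36 35 36 36 42 54 75 128 36 35 35 62 63 62 62 118 123
108 181 175 146 91 46 44 46 43 45 44 46 44 45 56 76 133 43 38 36 65 63 63 63 49 73
116 179 182 148 92 45 44 45 44 45 44 44 44 39 56 76 140 72 45
[... 1327 characters left out ...]
160 159 160 160 159 208 89 87 88 87 84 83 79 52 79 133
244 161 168 166 142 143 81 173 160 160 160 160 160 160 159 217 90 86 89 87 85 84 76 62 118 81
252 120 167 171 140 140 77 140 157 157 157 157 157 157 155 148 91 86 88 88 85 83 76 75 179 42
260 121 164 168 137 135 76 139 149 149 149 149 149 149 146 159 91 87 88 88 85 83 71 77 220 59
268 139 172 168 105 105 64 106 155 115 138 138 138 137 184 204 91 88 86 89 84 84 71 75 221 44
276 192 165 172 101 97 70 98 179 111 118 117 111 111 191 193 91 88 86 89 85 83 59 77 210 64
284 179 123 169 180 87 80 87 142 175 95 96 96 185 161 165 90 88 86 90 86 81 56 77 189 166
292 178 129 167 179 89 83 88 82 76 36 87 87 77 121 139 90 87 87 87 86 78 57 124 160 146
```

```bash
python3 -m handwheel '[[[3,0,-0.5],[0,0,0]],[[6,0,-1],[0,0,0]],[[9,0,-1.4],[0,0,0]],[[12,0,-1.9],[0,0,0]],[[14,0,-2.2],[0,0,0]],[[16,0,-2.5],[0,0,0]],[[18,0,-2.8],[0,0,0]],[[20,0,-3],[0,0,0]],[[21,0,-3],[0,0,0]],[[22,0,-3],[0,0,0]],[[23,0,-3],[0,0,0]]]'
python3 - <<'E'
import sys;sys.argv=["x","w8"]
import io,contextlib
b=io.StringIO()
with contextlib.redirect_stdout(b): exec(open("chk.py").read())
print(b.getvalue().split("\n")[0])
for q in((.25,-.036,-.0),(.296,-.036,.035),(.267+.028,.036,.023),(.267-.028,.036,.023),(.258+.028,.036,.027)):print(q,proj(c,s(q)))
for r in range(60,300,6):print(r,*[int(g[r:r+3,x:x+5].mean()) for x in range(250,530,26)])
E
```

```text
time: 19.9
tcp_pos: [0.5178, -0.0018, 0.0595]
tcp_rot: [-1.807, -2.57, 0.0]
ft_force: [0.0, -0.5, 0.2]
gripper_width: 0.104
gripper_force: 0.0
tcp g 0.02845059429851863 0.03750159535814524
(0.25, -0.036, -0.0) [451. 221.]
(0.296, -0.036, 0.035) [490. 157.]
(0.29500000000000004, 0.036, 0.023) [321. 146.]
(0.23900000000000002, 0.036, 0.023) [321. 260.]
(0.28600000000000003, 0.036, 0.027) [321. 169.]
60 73 104 116 113 111 134 133 136 134 98 177
66 131 132 134 135 132 135 134 136 135 118 181
72 132 133 134 136 133 135 186 138 134 128 192
78 132 133 134 134 133 135 140 138 134 132 193
84 132 134 134 134 134 136 137 137 134 131 193
90 132 134 134 133 135 136 137 136 134 131 194
96 134 134 136 133 136 141 136 135 134 131 195
102 121 117 116 117 120 195 172 144 135 134 195
108 83 76 73 74 77 155 172 107 117 129 196
114 64 47 46 46 47 51 58 65 73 95 187
120 49 48 50 50 51 49 48 47 46 79 93
126 54 59 61 62 59 60 54 53 52 48 47
132 73 74 74 74 74 102 77 73 65 53 53
138 74 74 74 74 74 74 74 74 74 74 113
144 73 74 74 74 75 74 74 74 74 73 116
150 102 65 113 115 107 94 147 42 69 74 116
156 119 64 1
[... 283 characters left out ...]
198 145 93 151 152 151 149 80 78 76 69 72
204 145 95 148 148 148 148 81 80 77 66 73
210 143 95 146 147 147 147 57 54 48 40 73
216 140 88 144 144 144 160 49 45 41 35 73
222 135 85 147 147 147 170 83 80 77 74 73
228 130 81 137 138 138 181 83 80 76 73 72
234 122 73 135 135 134 201 83 81 77 71 73
240 122 67 136 137 137 130 83 81 77 71 90
246 120 67 134 134 134 127 83 80 77 69 129
252 109 64 125 120 120 151 83 79 78 67 176
258 104 61 137 115 115 195 83 79 77 65 207
264 176 63 166 96 95 160 83 78 77 64 210
270 193 69 71 72 81 73 83 79 77 62 207
276 180 70 78 74 82 80 83 79 77 50 166
282 178 71 73 36 80 96 82 80 77 51 169
288 175 75 68 31 80 116 83 79 78 49 48
294 172 80 61 27 81 138 82 81 78 58 47
```

The tin is about at the edge: the drop line reads row 213 against 221 in the model, so the cradle is about 3.5 mm further up than modelled. I'll push a few mm more and watch the force.

```bash
cat > pk.py <<'E'
import cv2,sys
from workcell import *
w=capture("wrist");cv2.imwrite("pics/%s.png"%sys.argv[1],w);g=cv2.cvtColor(w,6)
print([(r,int(g[r:r+2,335:365].mean())) for r in range(100,300,4)])
E
python3 -m handwheel '[[[1,0,0],[0,0,0]],[[2,0,0],[0,0,0]],[[3,0,0],[0,0,0]],[[4,0,0],[0,0,0]],[[4,0,0],[0,0,0]]]'; python3 pk.py w9
python3 -m handwheel '[[[1,0,0],[0,0,0]],[[2,0,0],[0,0,0]],[[3,0,0],[0,0,0]],[[3,0,0],[0,0,0]]]'; python3 pk.py w10
```

```text
time: 20.45
tcp_pos: [0.5165, 0.0019, 0.0596]
tcp_rot: [-1.807, -2.57, 0.0]
ft_force: [-0.3, -0.4, -0.0]
gripper_width: 0.101
gripper_force: 0.0
[(100, 132), (104, 133), (108, 133), (112, 120), (116, 99), (120, 81), (124, 45), (128, 48), (132, 52), (136, 53), (140, 73), (144, 73), (148, 73), (152, 73), (156, 75), (160, 106), (164, 123), (168, 130), (172, 130), (176, 137), (180, 137), (184, 133), (188, 146), (192, 145), (196, 141), (200, 142), (204, 149), (208, 147), (212, 149), (216, 148), (220, 144), (224, 145), (228, 141), (232, 144), (236, 145), (240, 137), (244, 132), (248, 130), (252, 134), (256, 134), (260, 123), (264, 118), (268, 112), (272, 104), (276, 83), (280, 78), (284, 78), (288, 78), (292, 78), (296, 78)]
time: 20.9
tcp_pos: [0.5154, 0.0047, 0.0595]
tcp_rot: [-1.807, -2.57, 0.0]
ft_force: [-0.1, 1.2, -1.1]
gripper_width: 0.104
gripper_force: 0.0
[(100, 131), (104, 131), (108, 131), (112, 131), (116, 131), (120, 116), (124, 94), (128, 50), (132, 46), (136, 48), (140, 52), (144, 54), (148, 72), (152, 72), (156, 73), (160, 72), (164, 77), (168, 109), (172, 123), (176, 129), (180, 130), (184, 137), (188, 135), (192, 132), (196, 146), (200, 143), (204, 139), (208, 141), (212, 147), (216, 146), (220, 149), (224, 146), (228, 142), (232, 144), (236, 140), (240, 143), (244, 144), (248, 134), (252, 131), (256, 128), (260, 133), (264, 133), (268, 118), (272, 104), (276, 101), (280, 92), (284, 78), (288, 78), (292, 78), (296, 78)]
```

The tin's edge now moves down the picture together with the stop, so it is stationary against the stop with no contact force: it dropped in. I'll back off, lift, and check that it stays.

```bash
python3 -m handwheel '[[[-4,0,0],[0,0,0]],[[-9,0,1],[0,0,0]],[[-15,0,1.5],[0,0,0]],[[-22,0,1.5],[0,0,0]],[[-30,0,1.5],[0,0,0]],[[-30,0,1.5],[0,0,0]]]' 0
python3 pk.py w11
python3 -m handwheel '[[[0,0,-40],[0,0,0]],[[0,0,-80],[0,0,0]],[[0,0,-100],[0,0,0]],[[0,0,-100],[0,0,0]],[[0,0,-100],[0,0,0]]]'
python3 - <<'E'
import sys;sys.argv=["x","w12"]
import io,contextlib
b=io.StringIO()
with contextlib.redirect_stdout(b): exec(open("chk.py").read())
for q in((.25,-.036,-.0),(.296,-.036,.035),(.267,.036,.023+.028),(.267-.028,.036,.023),(.25-.028,.036,.028)):print(q,proj(c,s(q)))
print(proj(c,T(p)((p[5],p[6],.133))) if 'T' in dir() else '')
for r in range(60,300,5):print(r,*[int(g[r:r+3,x:x+5].mean()) for x in range(270,450,15)])
E
```

```text
time: 21.55
tcp_pos: [0.5263, -0.0249, 0.0581]
tcp_rot: [1.808, 2.568, -0.0]
ft_force: [0.8, -0.1, -0.4]
gripper_width: 0.009
gripper_force: 0.0
[(100, 135), (104, 144), (108, 139), (112, 146), (116, 152), (120, 147), (124, 147), (128, 154), (132, 153), (136, 155), (140, 155), (144, 150), (148, 150), (152, 150), (156, 150), (160, 151), (164, 151), (168, 140), (172, 138), (176, 136), (180, 139), (184, 139), (188, 139), (192, 125), (196, 124), (200, 125), (204, 116), (208, 108), (212, 97), (216, 88), (220, 77), (224, 79), (228, 79), (232, 83), (236, 80), (240, 78), (244, 80), (248, 79), (252, 80), (256, 80), (260, 81), (264, 81), (268, 81), (272, 82), (276, 81), (280, 81), (284, 83), (288, 82), (292, 82), (296, 81)]
time: 22.1
tcp_pos: [0.5254, -0.0234, 0.1578]
tcp_rot: [1.807, 2.57, 0.0]
ft_force: [0.5, 0.3, -0.3]
gripper_width: 0.005
gripper_force: 0.0
(0.25, -0.036, -0.0) [411. 159.]
(0.296, -0.036, 0.035) [428. 107.]
(0.267, 0.036, 0.051000000000000004) [320. 152.]
(0.23900000000000002, 0.036, 0.023) [320. 180.]
(0.222, 0.036, 0.028) [320. 204.]

60 121 118 122 141 177 179 178 181 
[... 1396 characters left out ...]
 72 71 73 84 74 72 74 71 62
220 157 68 72 73 72 73 93 73 72 75 72 61
225 144 69 72 73 72 73 105 74 73 75 72 60
230 139 68 73 73 72 73 113 75 74 76 72 52
235 140 68 73 73 73 74 120 75 74 76 72 56
240 133 69 73 74 72 73 133 74 74 76 72 47
245 132 66 73 73 74 72 142 75 75 76 71 45
250 136 66 72 73 73 72 148 74 75 75 72 47
255 122 67 73 73 74 72 155 74 74 76 72 46
260 136 67 72 73 73 70 166 74 74 74 72 52
265 128 67 72 73 73 70 177 73 74 74 72 55
270 139 66 72 73 73 71 181 73 74 74 71 60
275 132 67 72 73 72 69 189 74 74 73 72 63
280 134 68 72 33 72 69 192 73 74 74 71 73
285 140 68 71 31 72 70 195 73 74 73 68 98
290 134 71 72 30 72 71 194 71 73 73 68 127
295 133 72 72 28 71 72 194 70 70 69 66 155
```

The tin's back edge is at row 181, against 180 predicted for home, and it stays with the fingers away. Next I'll refine the button position from the wrist picture.

```bash
python3 - <<'E'
import sys;sys.argv=["x","w13"]
import io,contextlib
from wr import *
from geo import T
b=io.StringIO()
with contextlib.redirect_stdout(b): exec(open("chk.py").read())
q=proj(c,T(p)((p[5],p[6],.133)));print("pred",q)
x,y=map(int,q);y0=max(0,y-60);x0=x-70
m=g[y0:y+70,x0:x+70]
h=cv2.HoughCircles(cv2.GaussianBlur(m,(3,3),0),3,1,20,param1=80,param2=12,minRadius=12,maxRadius=45)
h=None if h is None else h[0][:5]
if h is not None:
  for a in h:print(a+[x0,y0,0],np.round(at(c,a[0]+x0,a[1]+y0,.133),4))
for r in range(max(0,y-48),y+60,6):print(r,*[int(g[r:r+2,u:u+2].mean()) for u in range(x-48,x+49,6)])
print("cols",list(range(x-48,x+49,6)))
E
python3 go.py .5364 .145 .158
```

```text
pred [428.  14.]
[426.5         16.5         30.79999924] [0.536  0.1428 0.133 ]
[384.5         40.5         21.70000076] [0.517  0.1167 0.133 ]
[373.5         61.5         20.39999962] [0.5153 0.1014 0.133 ]
[409.5          3.5         15.60000038] [0.5233 0.1465 0.133 ]
0 119 121 96 63 69 58 102 105 146 144 144 99 170 172 170 168 170
6 119 111 94 68 56 55 107 107 150 149 147 143 105 170 169 168 170
12 121 98 77 70 57 53 104 109 148 148 150 149 98 169 172 171 171
18 121 99 78 64 59 50 87 119 152 153 156 156 100 170 173 171 172
24 120 100 97 41 63 55 50 88 158 158 158 102 100 172 173 172 173
30 122 103 100 40 64 65 74 84 90 98 93 96 100 174 174 174 174
36 123 123 100 98 34 59 82 102 94 94 95 102 166 176 173 174 173
42 156 169 123 112 87 55 46 96 102 103 104 160 175 177 174 171 171
48 124 124 123 123 119 164 141 146 155 162 161 165 175 177 175 172 171
54 124 124 125 123 124 180 180 172 172 171 172 175 175 176 176 174 171
60 180 155 128 124 121 178 180 176 175 175 174 177 174 175 175 173 172
66 180 180 146 124 123 180 179 174 173 176 176 175 174 175 174 173 175
72 180 179 171 122 129 179 179 176 175 177 177 176 175 177 176 175 176
cols [380, 386, 392, 398, 404, 410, 416, 422, 428, 434, 440, 446, 452, 458, 464, 470, 476]
[154.3  68.1  -1.4] [-0.14 -0.1  -0.02] t 22.2
```

```bash
python3 -m handwheel '[[[25,17,0],[0,0,0]],[[50,34,0],[0,0,0]],[[75,51,0],[0,0,0]],[[90,68,0],[0,0,0]],[[90,68,0],[0,0,0]],[[90,68,0],[0,0,0]]]' 0
python3 - <<'E'
import sys;sys.argv=["x","w14"]
import io,contextlib
from wr import *
from geo import T
b=io.StringIO()
with contextlib.redirect_stdout(b): exec(open("chk.py").read())
q=proj(c,T(p)((p[5],p[6],.133)));print("pred",q)
x,y=map(int,q);y0=max(0,y-60);x0=x-70
m=g[y0:y+70,x0:x+70]
h=cv2.HoughCircles(cv2.GaussianBlur(m,(3,3),0),3,1,20,param1=80,param2=12,minRadius=12,maxRadius=45)
for a in ([] if h is None else h[0][:4]):print(a+[x0,y0,0],np.round(at(c,a[0]+x0,a[1]+y0,.133),4))
for r in range(max(0,y-48),y+60,5):print(r,*[int(g[r:r+2,u:u+2].mean()) for u in range(x-50,x+51,5)])
print("cols",list(range(x-50,x+51,5)))
E
python3 go.py .5364 .145 .158
```

```text
time: 22.8
tcp_pos: [0.5582, 0.0841, 0.1565]
tcp_rot: [-1.804, -2.569, 0.003]
ft_force: [-0.9, -0.2, -0.4]
gripper_width: 0.005
gripper_force: 0.0
pred [318. 151.]
[319.5 148.5  33. ] [0.5365 0.1469 0.133 ]
[333.5        133.5         16.70000076] [0.5413 0.1584 0.133 ]
[335.5        161.5         12.80000019] [0.5484 0.1427 0.133 ]
[305.5        133.5         12.89999962] [0.5255 0.1527 0.133 ]
103 117 116 116 118 117 119 120 120 118 119 118 117 122 166 169 171 171 172 172 170 170
108 117 117 116 118 117 118 121 120 118 119 117 115 116 117 169 168 169 171 170 169 169
113 117 117 116 116 116 118 119 120 120 118 116 116 117 117 117 168 168 170 172 172 170
118 116 118 117 118 117 118 118 106 68 67 79 68 88 85 116 132 168 170 173 172 169
123 137 118 119 118 116 109 78 67 68 68 69 69 70 90 94 108 169 170 171 171 170
128 168 116 119 117 98 85 67 68 67 67 70 70 68 76 99 97 122 169 170 170 170
133 167 117 117 116 95 65 66 61 83 107 107 141 146 81 91 98 90 170 168 171 172
138 167 127 117 100 82 65 60 83 103 105 105 131 149 146 90 100 100 168 170 171 173
143 170 147 118 97 64 59 54 95 100 101
[... 600 characters left out ...]
 172 174 174 171
183 170 171 174 173 175 175 175 173 174 174 163 159 160 166 167 171 171 171 171 172 170
188 171 172 174 175 176 174 172 173 174 174 171 170 171 170 170 171 171 172 170 170 169
193 172 173 174 174 175 175 172 171 173 173 170 169 170 171 172 172 170 169 170 170 168
198 173 174 174 173 174 174 172 171 173 172 170 168 170 171 172 171 170 172 173 170 171
203 172 173 173 170 172 172 172 170 174 173 171 171 171 171 171 173 170 171 172 172 172
208 170 169 168 168 169 168 168 168 169 169 172 171 170 169 168 170 168 168 170 170 170
cols [268, 273, 278, 283, 288, 293, 298, 303, 308, 313, 318, 323, 328, 333, 338, 343, 348, 353, 358, 363, 368]
[65.2  0.3 -1.2] [-0.15 -0.03 -0.01] t 22.85
```

The button face is centred at (321.5,150) against (318,151) predicted, which is within 2 mm. I'll move over it and down.

```bash
python3 -m handwheel '[[[30,1,0],[0,0,0]],[[55,1.5,0],[0,0,0]],[[65,1.5,0],[0,0,0]],[[65,1.5,0],[0,0,0]],[[65,1.5,25],[0,0,0]],[[65,1.5,42],[0,0,0]],[[65,1.5,50],[0,0,0]],[[65,1.5,54],[0,0,0]],[[65,1.5,54],[0,0,0]]]' 0
python3 -m handwheel '[[[0,0,1],[0,0,0]],[[0,0,2],[0,0,0]],[[0,0,3],[0,0,0]],[[0,0,3],[0,0,0]]]'
python3 -m handwheel '[[[0,0,1],[0,0,0]],[[0,0,2],[0,0,0]],[[0,0,3],[0,0,0]],[[0,0,3],[0,0,0]]]'
```

```text
time: 23.75
tcp_pos: [0.5388, 0.145, 0.104]
tcp_rot: [-1.808, -2.569, 0.001]
ft_force: [-0.0, -0.1, 0.8]
gripper_width: 0.007
gripper_force: 0.0
time: 24.15
tcp_pos: [0.5387, 0.1459, 0.1013]
tcp_rot: [1.807, 2.57, 0.0]
ft_force: [0.2, 0.3, 0.7]
gripper_width: 0.007
gripper_force: 0.0
time: 24.55
tcp_pos: [0.5388, 0.1458, 0.0982]
tcp_rot: [1.807, 2.57, 0.001]
ft_force: [0.5, 1.0, 2.3]
gripper_width: 0.008
gripper_force: 1.4
```

Contact came at about the expected height, with 2.3 N. I'll press on.

```bash
python3 -m handwheel '[[[0,0,1],[0,0,0]],[[0,0,2],[0,0,0]],[[0,0,3],[0,0,0]],[[0,0,3],[0,0,0]]]'
python3 -m handwheel '[[[0,0,1],[0,0,0]],[[0,0,2],[0,0,0]],[[0,0,2],[0,0,0]]]'
```

```text
time: 24.95
tcp_pos: [0.5388, 0.1459, 0.0952]
tcp_rot: [1.807, 2.57, 0.001]
ft_force: [0.1, 0.8, 4.5]
gripper_width: 0.004
gripper_force: 2.3
time: 25.25
tcp_pos: [0.5389, 0.1458, 0.0945]
tcp_rot: [1.806, 2.569, 0.001]
ft_force: [-3.5, 0.7, 12.9]
gripper_width: 0.002
gripper_force: 6.6
```

The button bottomed out at 12.9 N, well over the 5 N needed. I'll lift, verify the tin from above, and hand in.

```bash
python3 -m handwheel '[[[0,0,0],[0,0,0]],[[0,0,-10],[0,0,0]],[[0,0,-40],[0,0,0]],[[0,0,-70],[0,0,0]],[[-50,0,-70],[0,0,0]],[[-100,0,-70],[0,0,0]],[[-140,0,-70],[0,0,0]],[[-153,-69,-70],[0,0,0]],[[-153,-69,-70],[0,0,0]],[[-153,-69,-70],[0,0,0]],[[-153,-69,-70],[0,0,0]],[[-153,-69,-70],[0,0,0]]]'
python3 - <<'E'
import sys;sys.argv=["x","w15"]
import io,contextlib
b=io.StringIO()
with contextlib.redirect_stdout(b): exec(open("chk.py").read())
for q in((.267,.036,.051),(.239,.036,.023)):print(q,proj(c,s(q)))
print([(r,int(g[r:r+2,325:350].mean())) for r in range(80,240,5)])
E
python3 diff.py
```

```text
time: 26.45
tcp_pos: [0.5263, -0.0211, 0.1632]
tcp_rot: [1.806, 2.57, 0.001]
ft_force: [0.0, 0.1, 0.5]
gripper_width: 0.006
gripper_force: 0.0
(0.267, 0.036, 0.051) [318. 154.]
(0.239, 0.036, 0.023) [318. 181.]
[(80, 161), (85, 58), (90, 43), (95, 105), (100, 106), (105, 68), (110, 113), (115, 126), (120, 139), (125, 150), (130, 169), (135, 179), (140, 179), (145, 186), (150, 191), (155, 186), (160, 193), (165, 186), (170, 186), (175, 176), (180, 155), (185, 65), (190, 65), (195, 65), (200, 71), (205, 71), (210, 71), (215, 72), (220, 72), (225, 72), (230, 72), (235, 73)]
long 84.3
short 6.9
spare 6.1
dish 5.3
dishn 6.6
```

The tin's back edge is at row 183, against 181 expected for home. The short tin and everything else checked is unchanged.

```bash
python3 -c "
from workcell import *
print(finish_job())"
```

```text
the job is handed in; nothing more can be done
None
```

The job is handed in after about 26.5 s: the long tin is resting in its cradle and the start button was pressed to its stop (12.9 N) and released; the short tin, spare tin and two seed dishes looked unmoved, but I did not re-check the other items, and `finish_job()` returned no verdict.

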